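# Nudge the amber sight-glass plate into the locating square

### The arm

A 7-joint arm with a two-finger parallel gripper is mounted at the origin on the work surface. World frame = base frame: x ahead of the robot, y to its left, z up, the work surface at z = 0. Lengths are in m, angles in degrees, forces in N, time in s.
With the tool pointing down it reaches from about 0.4 to 0.925 m from the base axis. Payload 5.6 kg.
Tool frame: the origin (TCP) lies midway between the tips of the shut fingers; the grasp point (between the pads) lies 19 mm behind it; z points along the fingers, y is the direction in which the jaws open and shut (so a half turn about z gives the same grasp; the last joint's range is limited). The gripper opens to 85 mm and grips with 20 to 120 N. Pads are 22 mm wide; open, the fingers measure 114 mm over their backs; the gripper's body (76 mm by 85 mm) begins 54 mm behind the grasp point. The pads swing forward as they close: fully open they stand 13 mm farther back than shut.
Start: joints at [65.088, 26.786, -0.665, 91.828, 0.344, 61.387, -3.226], TCP at [0.248, -0.601, 0.231] pointing down, gripper open.
Joint ranges: [-144.91, 144.91], [-17.63, 115.5], [-89.93, 88.59], [15.96, 139.68], [-74.01, 254.01], [8.47, 105.57], [-167.45, 167.45]. Speed limits (degrees/s): [147.25, 147.25, 180, 180, 180, 180, 180].

### API

Orientations are given as [roll, pitch, yaw] about the fixed x, y, z axes, in that order (R = Rz(yaw) Ry(pitch) Rx(roll)).
In Python, from station import observe, read_camera, calibration, job_done gives the robot as it stands.
- The arm moves only by the shell command python3 -m creep 'ROWS' [FORCE]. ROWS is JSON, a list of rows, each a list of 3 entries, a list of its own where there are three numbers: the shift along the tool's x, y, z in cm, then the turn, a rotation vector about the tool's x, y, z in rad, then the opening, from -1 (shut) to 1 (fully open), so that 0 is half open. A call has 1 to 8 rows; each row shifts and turns the commanded pose from where the row before left it, along the tool's axes as they then stand; what a row does not reach is not made up. A row lasts 1/10 s, in which the tool goes at most 50 mm and 8.59 degrees, less where a joint would pass 70% of its speed; a pose out of reach is approached as far as the arm can. A call with a gripper value outside its range is refused whole. The fingers move at their own pace and stop on an object; FORCE is the grip in N (left out, the last holds). Time passes only in rows, so rows that do not move let the fingers close. It gives the time, the measured TCP pose, the force and the opening at its end, in the units of the state.
- observe(): the state, without advancing time (a new reading comes with each control period).
- read_camera(name): name is "scene" or "top"; returns the picture (420x560x3 uint8, red, green, blue); there is no depth.
- calibration(name): a dict with "K" (3x3 intrinsics, pixels), "rvec" (rotation vector, rad) and "tvec" (3), from world to camera coordinates, as OpenCV has them. Camera axes: x right, y down, z forward; pixel columns grow to the right and rows downward; lengths in m; the calibration is good to about 2 mm. A picture is of the moment at which its call begins. calibration takes no time and is no camera call.
- job_done(): hands the job in, once; it reports no verdict.
The state is a dict: "t": time; "joints": joint angles; "dq": joint speeds; "joint_efforts": joint torques, N m; "ee_pos": TCP position; "orientation": TCP orientation; "contact_force": force on the tool from outside, world axes, zero at the start; "moment": the same for the moment, N m; "finger_gap": finger opening in m.
Only numpy, scipy, OpenCV 4.12 (cv2) and the standard library are available. Lean on these libraries where they do the work, as an engineer would, in place of code of your own. Each camera call takes 0.05 s, during which the arm holds its last target.

### The job

Pick up the red-handled pusher and, with its white foot, nudge the amber sight-glass plate along the bench until it lies flat and snug against both inner edges of the dark grey locating square; do not touch the plate with the gripper. Then stand the pusher upright on the bench and let go of it. Leave the blue-handled tool where it stands.

Things in the scene. Friction and masses are not known exactly. Their poses are not given: they have to be found in the camera images.
- amber_plate_center (a point): Centre, 5 mm above the bench, of the loose amber glass plate with black rim: 100 mm along its x, 70 mm along its y, 10 mm thick, about 160 g. It lies flat in the mouth of the square, 35 to 70 mm short of home along each axis, turned up to 0.25 rad from it; slides with a light push (about 1 N). A green plate elsewhere is not part of the job.
- square: Dark grey L-shaped square fixed to the bench; its place and yaw vary. Bars 20 mm high, 22 mm wide. Origin: the inner corner at bench level, z up. One bar runs 160 mm along -x (inner edge: plane y = 0), the other 160 mm along -y (inner edge: plane x = 0). The plate belongs at x < 0, y < 0, its 100 mm side along x: home puts its centre at x = -50, y = -35 mm.
- pusher_center (a point): Half-way up (60 mm above the bench) of the loose red-handled pusher, standing upright: round white foot 36 mm across, straight-sided to 16 mm up, tapering to 22 mm; above it a square red handle 20 x 20 mm up to 120 mm. The handle's flat faces look along x and y; z is up. About 0.2 kg, most in the foot. Grip the handle from above near its top.
- blue_tool_center (a point): Half-way up (60 mm above the bench) of a tool of the same shape and size with a blue handle, standing upright: a bystander, to be left alone.
Mind the look-alikes: they are no part of the job. Of the things that look like the part that bears amber_plate_center, the middle-sized one is meant.

How it is judged (in metres and radians):
On the way:
1. the pusher pushes the amber plate (contact force between pusher and amber_plate above 0.05 N), for 0.1 s.
At the end, for the whole second after the job is handed in: The amber plate lies flat and at rest on the bench, its centre within 12 mm of its home place in the square along each axis and its sides within about 10 degrees of the square's; the red-handled pusher stands upright (within about 10 degrees) on the bench, let go and at rest (x of amber_plate_center in the frame of square between -0.062 and -0.04 m and y of amber_plate_center in the frame of square between -0.047 and -0.025 m and angle between the x axis of amber_plate_center and the x axis of square, either way round below 0.18 rad and height (world z) of amber_plate_center below 0.01 m and angle between amber_plate_center's own z axis and vertical below 0.1 rad and linear speed of each of amber_plate, pusher below 0.02 m/s and angle between pusher_center's own z axis and vertical below 0.17 rad and height (world z) of pusher_center below 0.066 m); the robot touches nothing.
It fails at once if the gripper or arm touches the amber plate (contact force between any of the fingers, the arm and amber_plate above 0.3 N).
It fails at once if the blue-handled tool is moved more than 30 mm or tipped over (distance of blue_tool_center from where it was at the start of the episode above 0.03 m or angle between blue_tool_center's own z axis and vertical above 0.35 rad).
It also fails if it takes over 58 s, if anything falls off the work surface, if the arm or the gripper's body presses on something with over 40 N, if the wrist force passes 120 N, or if a joint passes its speed limit or range.

## Working session

There is one attempt and no reset: what is moved stays moved. The work goes in short steps, Python scripts to look and compute and a shell command to move; the robot and the scene stay as the last step left them, time stands still between calls to the robot, and variables do not carry over. Pictures are saved under pics/ and viewed, and the job is handed in when it is done.

```bash
ls; mkdir -p pics
python3 - <<'E'
from station import *
import cv2
print(observe())
for n in("scene","top"):
    im=read_camera(n); cv2.imwrite(f"pics/{n}0.png",im[:,:,::-1]); c=calibration(n); print(n,c)
E
```

```text
pics
{'t': 0.0, 'joints': array([65.08698044, 26.83455758, -0.6638134 , 91.88361855,  0.34269179,
       61.38638107, -3.22477163]), 'dq': array([-0.02107634,  0.02471646, -0.10441866,  0.03816864,  0.04133966,
       -0.00615439,  0.05561592]), 'joint_efforts': array([-2.94610008e-04, -5.32395065e+01,  2.23340560e-02, -2.51300544e+01,
        1.16485386e-02,  7.77904701e-03,  4.67040934e-06]), 'ee_pos': array([ 0.24792215, -0.60023452,  0.23033516]), 'orientation': array([-1.79897634e+02,  6.66229183e-03,  2.24452434e+01]), 'contact_force': array([-0.14326147,  0.01505279, -0.20966111]), 'moment': array([ 0.01530832,  0.02381386, -0.04667397]), 'finger_gap': 0.0852638596201287}
scene {'K': array([[379.93991678,   0.        , 275.29111202],
       [  0.        , 379.93991678, 210.60038893],
       [  0.        ,   0.        ,   1.        ]]), 'rvec': array([ 1.77677142,  1.55441716, -0.76518221]), 'tvec': array([ 0.01074824, -0.30144199,  1.19623072])}
top {'K': array([[473.13707992,   0.        , 281.47705894],
       [  0.        , 473.13707992, 216.41341771],
       [  0.        ,   0.        ,   1.        ]]), 'rvec': array([ 2.17021055, -2.22307851,  0.10206968]), 'tvec': array([-0.08074783,  0.56815678,  1.07620905])}
```

View pics/scene0.png

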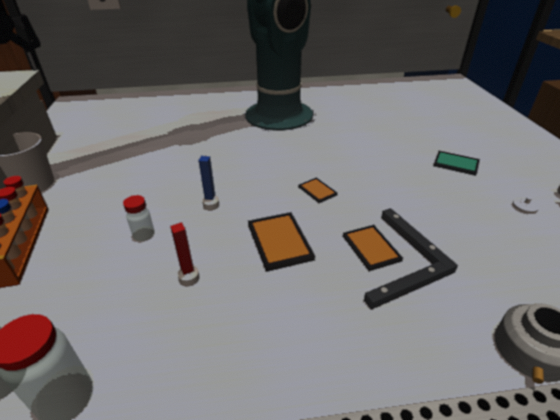

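View pics/top0.png

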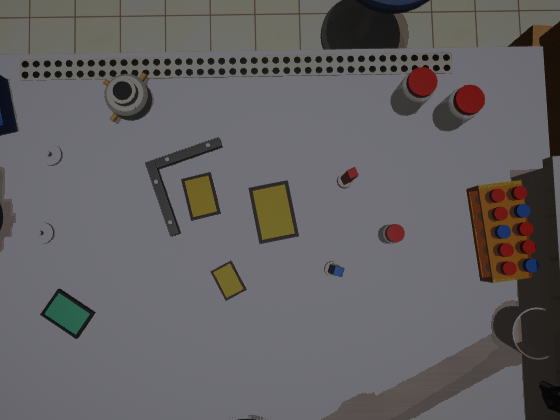

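Three amber plates are visible in the top view: large (273,212), middle (200,196) in the square's mouth, and small (228,280). Red pusher is at (345,178), though red-lidded jars at (420,85), (468,100) and (394,233) are look-alikes. The blue tool is at (335,270). Measuring next.

```bash
cat > h.py <<'E'
import numpy as np, cv2
from station import *
def cam(n):
    c=calibration(n); R=cv2.Rodrigues(c["rvec"])[0]; return c["K"],R,c["tvec"].ravel()
def ray(n,uv,z):
    K,R,t=cam(n); uv=np.atleast_2d(uv).astype(float)
    d=(np.linalg.inv(K)@np.c_[uv,np.ones(len(uv))].T).T@R; o=-R.T@t
    return o+d*((z-o[2])/d[:,2])[:,None]
def proj(n,P):
    K,R,t=cam(n); c=np.atleast_2d(P)@R.T+t; u=c@K.T; return u[:,:2]/u[:,2:]
def grab(n,name):
    im=read_camera(n)[:,:,::-1].copy(); cv2.imwrite(f"pics/{name}.png",im); return im
def amber(n,im,z=0.01):
    hsv=cv2.cvtColor(im,cv2.COLOR_BGR2HSV)
    m=cv2.inRange(hsv,(10,120,60),(32,255,255)); out=[]
    cs,_=cv2.findContours(m,cv2.RETR_EXTERNAL,cv2.CHAIN_APPROX_NONE)
    for c in cs:
        if cv2.contourArea(c)<200: continue
        w=ray(n,c[:,0],z)[:,:2]
        r=cv2.minAreaRect((w*1000).astype(np.float32)); out.append((c[:,0].mean(0).round(0),r))
    return out
def square(n,im,box,z=0.02):
    pass
E
python3 - <<'E'
from h import *
np.set_printoptions(precision=4,suppress=True)
for n in("scene","top"):
    im=cv2.imread(f"pics/{n}0.png"); print(n)
    for o in amber(n,im): print(o)
    K,R,t=cam(n); print("cam",-R.T@t)
    hsv=cv2.cvtColor(im,cv2.COLOR_BGR2HSV)
    for nm,m in (("red",cv2.inRange(hsv,(0,150,60),(6,255,255))|cv2.inRange(hsv,(174,150,60),(180,255,255))),("blue",cv2.inRange(hsv,(105,120,50),(130,255,255)))):
        for c in cv2.findContours(m,0,1)[0]:
            if cv2.contourArea(c)>40: print(nm,cv2.boundingRect(c),cv2.contourArea(c))
im=cv2.imread("pics/top0.png")[120:300,130:410]; cv2.imwrite("pics/crop0.png",cv2.resize(im,None,fx=2.8,fy=2.8,interpolation=cv2.INTER_CUBIC))
im=cv2.imread("pics/scene0.png")[140:320,160:460]; cv2.imwrite("pics/crop1.png",cv2.resize(im,None,fx=2.6,fy=2.6,interpolation=cv2.INTER_CUBIC))
E
```

```text
scene
(array([372., 245.]), ((620.9959716796875, 91.48992919921875), (89.74927520751953, 60.04485321044922), 12.726000785827637))
(array([279., 239.]), ((576.0133056640625, -77.14459228515625), (120.42561340332031, 80.40234375), 9.677009582519531))
(array([ 29., 232.]), ((478.199462890625, -568.2413940429688), (272.98760986328125, 34.62312698364258), 8.157005310058594))
(array([ 12., 230.]), ((476.3259582519531, -603.2930297851562), (326.0398864746094, 56.8699836730957), 13.042686462402344))
(array([318., 189.]), ((426.5423278808594, 30.16504669189453), (69.0549087524414, 46.98078536987305), 26.474483489990234))
cam [ 1.1157 -0.1486  0.5051]
red (0, 315, 53, 54) 1903.5
red (171, 223, 14, 11) 89.0
red (124, 196, 20, 17) 203.5
red (0, 176, 21, 22) 241.0
blue (0, 199, 8, 10) 50.5
blue (199, 156, 13, 43) 238.0
top
(array([228., 281.]), ((421.619140625, 33.1597900390625), (68.71905517578125, 45.52543640136719), 26.859987258911133))
(array([273., 212.]), ((578.6124877929688, -75.54261779785156), (118.52591705322266, 78.37960052490234), 10.05197811126709))
(array([502., 228.]), ((520.10009765625, -613.626953125), (232.5344696044922, 129.91629028320312), 5.567122459411621))
(array([200., 195.]), ((619.7176513671875, 94.24032592773438), (88.66626739501953, 58.64038848876953), 12.605016708374023))
cam [ 0.4897 -0.0683  1.1149]
red (503, 262, 14, 13) 128.5
red (500, 243, 14, 14) 130.5
red (523, 240, 13, 14) 131.5
red (387, 225, 17, 17) 214.0
red (520, 222, 14, 14) 133.0
red (494, 207, 14, 13) 125.5
red (491, 189, 14, 13) 124.5
red (514, 186, 14, 13) 128.5
red (347, 168, 11, 11) 62.0
red (456, 85, 29, 28) 604.5
red (408, 67, 29, 29) 606.5
blue (333, 266, 11, 11) 65.5
blue (526, 259, 13, 14) 127.0
blue (497, 225, 14, 13) 123.5
blue (517, 204, 14, 13) 127.5
blue (377, 0, 43, 5) 112.0
```

```bash
ls pics
```

```text
crop0.png
crop1.png
scene0.png
top0.png
```

View pics/crop0.png

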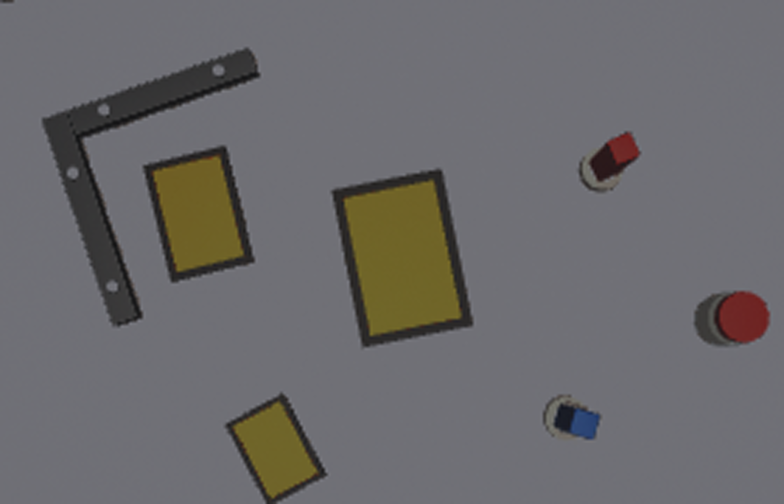

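View pics/crop1.png

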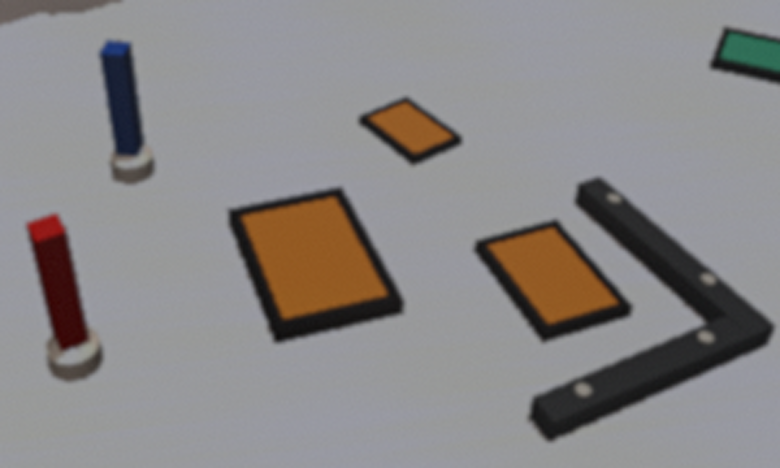

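The middle amber plate at (200,196) measures about 89x59 mm of amber plus rim, i.e. 100x70, and it is the one by the square, so it is confirmed. The pusher is the thin red stick with the white foot at (345,178). Next are the square's edges, the pusher's foot and the handle yaw.

Run:
```python
from h import *
np.set_printoptions(precision=4,suppress=True)
im=cv2.imread("pics/top0.png")
g=im.max(2)
for n,b in(("top",(140,130,90,115)),("scene",(355,200,110,115))):
    im=cv2.imread(f"pics/{n}0.png"); x,y,w,h=b
    g=im.max(2); m=np.zeros_like(g); m[y:y+h,x:x+w]=(g[y:y+h,x:x+w]<75)*255
    cs=cv2.findContours(m,0,cv2.CHAIN_APPROX_NONE)[0]; c=max([c for c in cs if 1],key=lambda c:cv2.boundingRect(c)[2]*cv2.boundingRect(c)[3])
    print(n,np.percentile(g,5),cv2.boundingRect(c))
    p=cv2.approxPolyDP(c,3,True)[:,0]; print(np.c_[p,ray(n,p,0.02)[:,:2]*1000])
# hue-based pusher
for nm,b in(("red",(155,215,50,75)),("blue",(190,150,40,65))):
    im=cv2.imread("pics/scene0.png"); x,y,w,h=b; cv2.imwrite(f"pics/{nm}s.png",cv2.resize(im[y:y+h,x:x+w],None,fx=7,fy=7,interpolation=cv2.INTER_NEAREST))
im=cv2.imread("pics/top0.png"); a=im[160:195,330:365]; b=im[255:290,318:353]
cv2.imwrite("pics/rt.png",cv2.resize(np.hstack([a,b]),None,fx=11,fy=11,interpolation=cv2.INTER_NEAREST))
```

```text
top 35.0 (145, 137, 78, 100)
[[218.     137.     755.8844  49.5558]
 [145.     162.     700.2454 219.6474]
 [172.     236.     526.793  158.7078]
 [180.     231.     537.8672 140.2665]
 [158.     170.     680.84   189.7297]
 [222.     147.     731.9875  40.5978]]
scene 29.0 (364, 209, 93, 100)
[[390.     209.     534.0989 158.9115]
 [383.     211.     538.4426 142.4094]
 [382.     218.     559.8282 132.6185]
 [435.     270.     706.9515 173.63  ]
 [430.     272.     710.1212 163.1947]
 [426.     267.     698.2354 161.5095]
 [367.     292.     737.2041  43.906 ]
 [364.     301.     753.9683  33.5636]
 [370.     308.     768.2374  38.598 ]
 [447.     275.     720.4578 188.3992]
 [456.     267.     705.3182 212.3616]
 [438.     249.     659.14   202.1821]
 [430.     249.     657.1364 187.904 ]
 [432.     244.     645.1669 197.3467]
 [400.     217.     561.8595 169.2687]
 [394.     218.     563.1947 156.2565]]
```

View pics/rt.png

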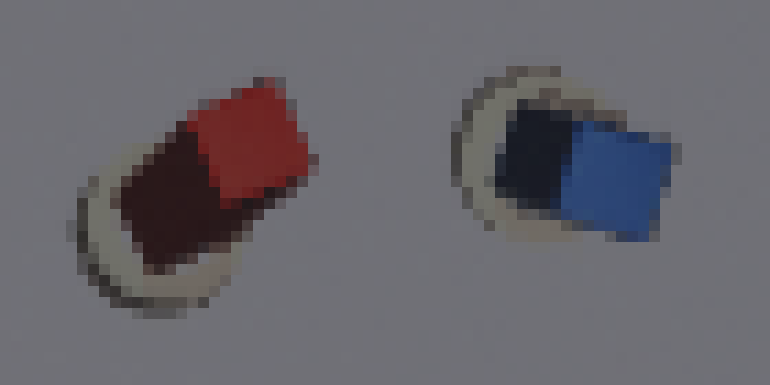

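View pics/reds.png

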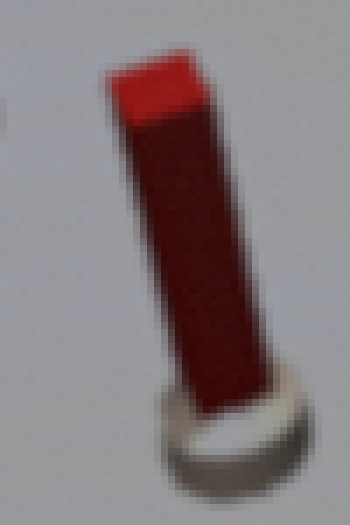

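Run:
```python
from h import *
np.set_printoptions(precision=4,suppress=True)
# handle top: sub-pixel corners read from crops
T=np.array([(265,80),(315,160),(230,205),(190,118)])/11+[330,160]-.5+.0
S=np.array([(110,78),(195,55),(210,98),(130,125)])/7+[155,215]-.5
for n,p in(("top",T),("scene",S)):
    w=ray(n,p,0.12)[:,:2]*1000; print(n,w.mean(0),[np.linalg.norm(w[i]-w[i-1]).round(1) for i in range(4)],[(np.degrees(np.arctan2(*(w[i]-w[i-1])[::-1]))%90).round(1) for i in range(4)])
# handle yaw via mask
for n in("top","scene"):
    im=cv2.imread(f"pics/{n}0.png"); hsv=cv2.cvtColor(im,cv2.COLOR_BGR2HSV)
    for nm,b in(("red",(340,160,25,25) if n=="top" else (165,220,25,14)),("blue",(325,260,25,25) if n=="top" else (195,150,25,14))):
        x,y,w,h=b; sub=hsv[y:y+h,x:x+w]; m=((sub[...,1]>130)&(sub[...,2]>95)).astype(np.uint8)
        c=max(cv2.findContours(m,0,cv2.CHAIN_APPROX_NONE)[0],key=cv2.contourArea)[:,0]+[x,y]
        w=ray(n,c,.12)[:,:2]*1000; print(n,nm,cv2.minAreaRect(w.astype(np.float32)))
# foot ellipse/white, top view
# square line fit, top outer edges + inner
im=cv2.imread("pics/top0.png"); g=im.max(2).astype(float)
O=np.array([700.2,219.6]); 
for nm,d,nrm in(("A(-y)",np.array([.315,-.949]),np.array([.949,.315])),("B(-x)",np.array([-.947,-.32]),np.array([-.32,.947]))):
    pts=[]
    for s in np.arange(20,165,5):
        pr=np.arange(-12,12,.5); W=np.array([[*(O+d*s+nrm*k),20] for k in pr])/1000
        uv=proj("top",W).astype(np.float32); v=cv2.remap(g.astype(np.float32),uv[:,0].reshape(1,-1),uv[:,1].reshape(1,-1),1)[0]
        k=np.argmax(np.diff(cv2.blur(v.reshape(-1,1),(1,5))[:,0])); mid=(v[:6].mean()+v[-6:].mean())/2
        i=np.argmax(v>mid); pts.append(O+d*s+nrm*pr[i])
    vx,vy,px,py=cv2.fitLine(np.array(pts,np.float32),cv2.DIST_HUBER,0,.01,.01).ravel()
    res=np.array(pts)-[px,py]; res=res@[-vy,vx]; print(nm,np.degrees(np.arctan2(vy,vx)),px,py,res.std())
    if nm[0]=="A": LA=(px,py,vx,vy)
    else: LB=(px,py,vx,vy)
M=np.array([[LA[2],-LB[2]],[LA[3],-LB[3]]]); t=np.linalg.solve(M,[LB[0]-LA[0],LB[1]-LA[1]]); print("outer corner",LA[0]+t[0]*LA[2],LA[1]+t[0]*LA[3])
```

```text
top [ 649.7831 -245.0322] [np.float64(16.5), np.float64(18.3), np.float64(18.8), np.float64(18.6)] [np.float64(25.6), np.float64(30.0), np.float64(26.6), np.float64(22.7)]
scene [ 651.3607 -246.6301] [np.float64(17.7), np.float64(19.2), np.float64(16.1), np.float64(18.2)] [np.float64(18.9), np.float64(16.5), np.float64(15.3), np.float64(21.6)]
top red ((649.1593627929688, -245.15106201171875), (18.162622451782227, 17.322668075561523), 24.598186492919922)
top blue ((441.72760009765625, -208.25506591796875), (17.31146812438965, 17.668466567993164), 73.93132781982422)
scene red ((652.2319946289062, -247.2457275390625), (18.601354598999023, 18.614896774291992), 21.238094329833984)
scene blue ((445.8374328613281, -210.2751007080078), (16.62483024597168, 11.63557243347168), 81.57711791992188)
A(-y) -71.53556 729.72516 132.57309 2.886031633853027
B(-x) 18.288986 629.354 198.1928 4.282043134992046
outer corner 700.0163 221.54704
```

Worked out: the pusher is at (0.650,-0.246) with handle yaw about 23°, and the tool is already at 22.4°. The square's yaw is about 18.4° with its inner corner at about (0.686,0.193). The plate is at square coordinates (-94,-74), so 44 and 39 mm short, within the stated range. Moving over the pusher: tool shift (507,-173) mm.

```bash
python3 -m creep '[[[4.5,-1.5,0],[0,0,0],1],[[4.5,-1.5,0],[0,0,0],1],[[4.5,-1.5,0],[0,0,0],1],[[4.5,-1.5,0],[0,0,0],1],[[4.5,-1.5,0],[0,0,0],1],[[4.5,-1.5,0],[0,0,0],1],[[4.5,-1.5,0],[0,0,0],1],[[4.5,-1.5,0],[0,0,0],1]]' 80
python3 -m creep '[[[4.5,-1.5,0],[0,0,0],1],[[4.5,-1.5,0],[0,0,0],1],[[4.5,-1.5,0],[0,0,0],1],[[0,0,0],[0,0,0],1],[[0,0,0],[0,0,0],1]]'
cat >> h.py <<'E'
def shift(x,y,z=None):
    s=observe(); p=s["ee_pos"]; a=np.radians(s["orientation"][2]); dx,dy=x-p[0],y-p[1]
    return np.round([(dx*np.cos(a)+dy*np.sin(a))*100,(dx*np.sin(a)-dy*np.cos(a))*100,((p[2]-z)*100 if z is not None else 0)],2)
E
python3 - <<'E'
from h import *
print(observe()["ee_pos"],observe()["orientation"],shift(.6505,-.246,.086))
E
```

```text
t: 0.9
ee_pos: [0.5361, -0.3509, 0.2309]
orientation: [-180.0, 0.0, 22.4]
contact_force: [0.8, -0.1, -0.0]
finger_gap: 0.0857
t: 1.4
ee_pos: [0.6432, -0.2574, 0.2302]
orientation: [-179.9, 0.1, 22.6]
contact_force: [0.3, -1.1, -0.6]
finger_gap: 0.0857
[ 0.64321067 -0.25739242  0.23022022] [-1.79925276e+02  5.83166981e-02  2.26322687e+01] [ 1.11 -0.77 14.42]
```

```bash
python3 -m creep '[[[1.1,-0.8,2.4],[0,0,0],1],[[0,0,3],[0,0,0],1],[[0,0,3],[0,0,0],1],[[0,0,3],[0,0,0],1],[[0,0,3],[0,0,0],1],[[0,0,0],[0,0,0],1],[[0,0,0],[0,0,0],1]]'
python3 - <<'E'
from h import *
print(shift(.6505,-.246,.086)); 
grab("top","t1");grab("scene","s1")
E
```

```text
t: 2.1
ee_pos: [0.6489, -0.2492, 0.0874]
orientation: [-180.0, 0.1, 22.3]
contact_force: [0.3, -0.5, 0.6]
finger_gap: 0.0854
[ 0.27 -0.23  0.14]
```

View pics/s1.png

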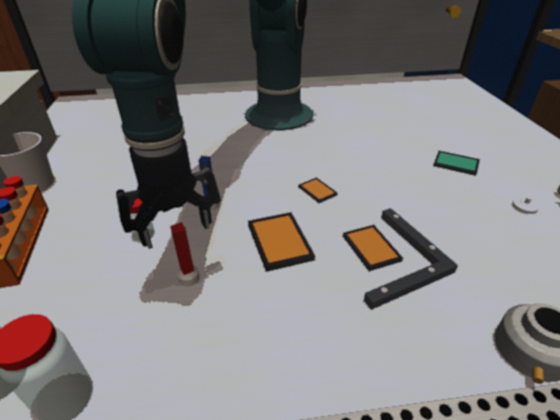

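The handle at (180,245) stands midway between the two fingers, at (142,240) and (208,222). Closing.

```bash
python3 -m creep '[[[0.2,-0.2,0],[0,0,0],0],[[0,0,0],[0,0,0],-0.5],[[0,0,0],[0,0,0],-1],[[0,0,0],[0,0,0],-1],[[0,0,0],[0,0,0],-1],[[0,0,0],[0,0,0],-1],[[0,0,0],[0,0,0],-1],[[0,0,0],[0,0,0],-1]]' 80
python3 -m creep '[[[0,0,-2],[0,0,0],-1],[[0,0,-3],[0,0,0],-1],[[0,0,0],[0,0,0],-1],[[0,0,0],[0,0,0],-1]]' 80
python3 - <<'E'
from h import *
print(observe()["ee_pos"],shift(.681,.049)) 
grab("top","t2");im=grab("scene","s2"); cv2.imwrite("pics/s2c.png",cv2.resize(im[100:330,80:330],None,fx=2.6,fy=2.6))
E
```

```text
t: 3.0
ee_pos: [0.6512, -0.2455, 0.0877]
orientation: [179.9, -0.0, 22.4]
contact_force: [0.4, -1.3, 2.3]
finger_gap: 0.0191
t: 3.4
ee_pos: [0.6505, -0.2448, 0.137]
orientation: [-180.0, 0.0, 22.4]
contact_force: [-0.4, 1.0, -3.5]
finger_gap: 0.0187
[ 0.65051629 -0.24479555  0.13696072] [ 14.04 -25.99   0.  ]
```

View pics/s2c.png

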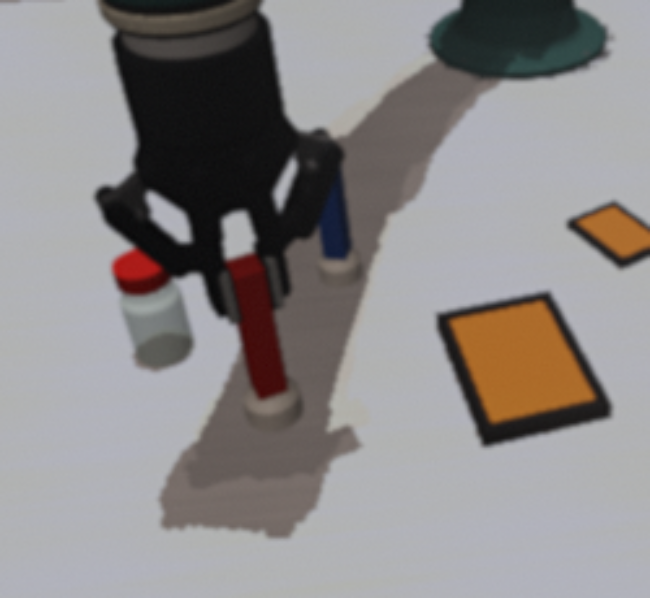

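Run:
```python
from h import *
im=cv2.imread("pics/top0.png")
print(shift(.642,.034,.091))
a=np.radians(18.4); R=np.array([[np.cos(a),-np.sin(a)],[np.sin(a),np.cos(a)]])
for u in ([0,1],[1,0]): 
    v=R@u; s=np.radians(22.4); print(u,"tool dir",v@[np.cos(s),np.sin(s)],v@[np.sin(s),-np.cos(s)])
```

```text
[  9.94 -26.04   4.44]
[0, 1] tool dir 0.0697564737441253 -0.9975640502598242
[1, 0] tool dir 0.9975640502598242 0.06975647374412529
```

```bash
python3 -m creep '[[[1.4,-3.7,0],[0,0,0],-1],[[1.4,-3.7,0],[0,0,0],-1],[[1.4,-3.7,0],[0,0,0],-1],[[1.4,-3.7,0],[0,0,0],-1],[[1.4,-3.7,0],[0,0,0],-1],[[1.4,-3.7,0],[0,0,0],-1],[[1.5,-3.7,0],[0,0,0],-1],[[0,0,0],[0,0,0],-1]]'
python3 -m creep '[[[0,0,1.5],[0,0,0],-1],[[0,0,1.5],[0,0,0],-1],[[0,0,1.2],[0,0,0],-1],[[0,0,0],[0,0,0],-1],[[0,0,0],[0,0,0],-1]]'
python3 - <<'E'
from h import *
print(shift(.642,.034,.0905))
im=grab("top","t3"); cv2.imwrite("pics/t3c.png",cv2.resize(im[120:300,130:360],None,fx=3,fy=3))
im=grab("scene","s3"); cv2.imwrite("pics/s3c.png",cv2.resize(im[120:320,230:470],None,fx=3,fy=3))
E
```

```text
t: 4.3
ee_pos: [0.6418, 0.0415, 0.1358]
orientation: [-179.7, 0.0, 23.0]
contact_force: [0.3, 1.0, -2.4]
finger_gap: 0.0192
t: 4.8
ee_pos: [0.6431, 0.0311, 0.0943]
orientation: [-180.0, 0.1, 22.4]
contact_force: [-0.1, -0.1, -1.4]
finger_gap: 0.0187
[ 0.   -0.31  0.38]
```

View pics/s3c.png

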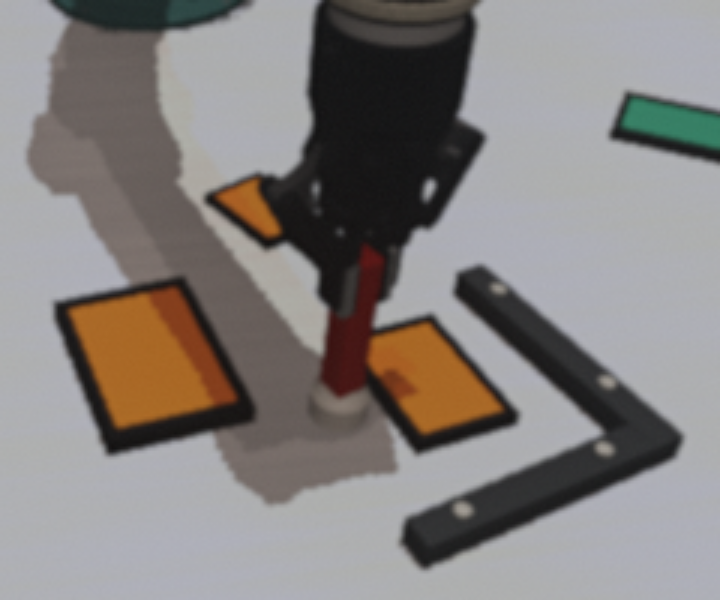

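View pics/t3c.png

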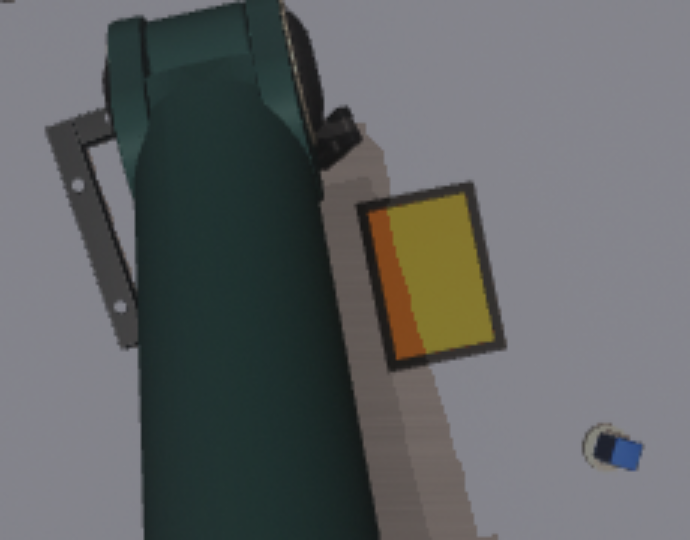

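```bash
python3 -m creep '[[[0,0,0.35],[0,0,0],-1],[[0.05,-0.7,0],[0,0,0],-1],[[0.05,-0.7,0],[0,0,0],-1],[[0.05,-0.7,0],[0,0,0],-1],[[0.05,-0.7,0],[0,0,0],-1],[[0.05,-0.7,0],[0,0,0],-1],[[0.05,-0.7,0],[0,0,0],-1],[[0,0,0],[0,0,0],-1]]'
cat >> h.py <<'E'
A=np.radians(18.4); C=np.array([.686,.1927]); R2=np.array([[np.cos(A),-np.sin(A)],[np.sin(A),np.cos(A)]])
def tosq(p): return R2.T@(np.asarray(p)[:2]-C)*1000
E
python3 - <<'E'
from h import *
print(tosq(observe()["ee_pos"]),observe()["contact_force"])
im=grab("scene","s4"); cv2.imwrite("pics/s4c.png",cv2.resize(im[120:320,230:470],None,fx=3,fy=3))
print([tosq(np.array(o[1][0])/1000) for o in amber("scene",im)], amber("scene",im)[0])
E
```

```text
t: 5.7
ee_pos: [0.6298, 0.074, 0.0919]
orientation: [-179.9, -0.0, 22.6]
contact_force: [-0.6, -0.3, -1.2]
finger_gap: 0.0187
[-90.82740814 -94.9031599 ] [-0.64253562 -0.33308728 -1.1992617 ]
[array([-316.54291456, -695.96840132]), array([-93.85494773, -43.22112668]), array([-189.53934492, -221.50590083]), array([-457.07419111, -674.49925009]), array([-297.31395344,  -70.92234468])] (array([  6., 275.]), ((605.32177734375, -567.6041870117188), (72.36695861816406, 23.172649383544922), 37.77962112426758))
```

View pics/s4c.png

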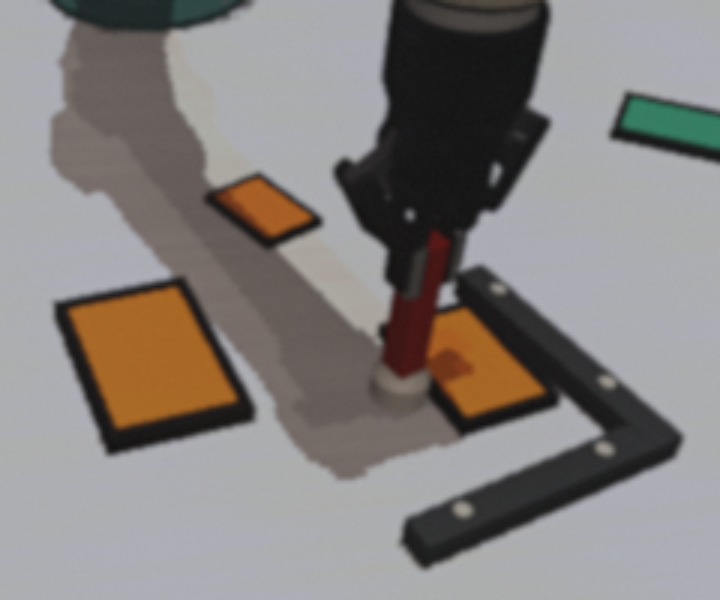

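The plate moved along and is a few mm short of the first bar. Pushing on gently while watching the force.

```bash
python3 -m creep '[[[0.0,-0.3,0],[0,0,0],-1],[[0.0,-0.2,0],[0,0,0],-1],[[0,0,0],[0,0,0],-1]]'
python3 -m creep '[[[0.0,-0.2,0],[0,0,0],-1],[[0.0,0,0],[0,0,0],-1],[[0,0,0],[0,0,0],-1]]'
python3 - <<'E'
from h import *
print(tosq(observe()["ee_pos"]),observe()["contact_force"])
im=grab("scene","s5"); cv2.imwrite("pics/s5c.png",cv2.resize(im[120:320,230:470],None,fx=3,fy=3))
E
```

```text
t: 6.05
ee_pos: [0.6284, 0.0765, 0.0917]
orientation: [180.0, -0.0, 22.4]
contact_force: [0.1, 0.4, -2.4]
finger_gap: 0.0191
t: 6.35
ee_pos: [0.6283, 0.0779, 0.092]
orientation: [179.9, -0.1, 22.4]
contact_force: [1.9, -3.2, -2.2]
finger_gap: 0.0189
[-91.01778518 -90.75869116] [ 1.91756218 -3.16280705 -2.19642256]
```

View pics/s5c.png

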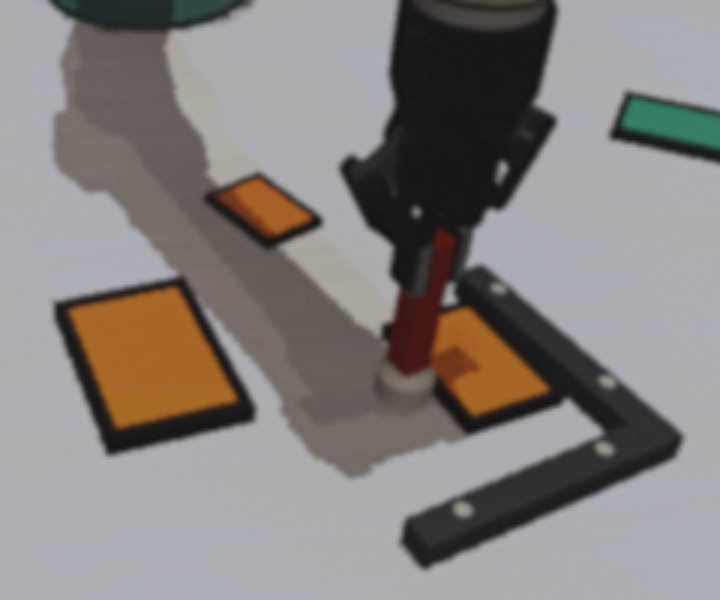

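```bash
python3 -m creep '[[[0.0,-0.15,0],[0,0,0],-1],[[0.0,0,0],[0,0,0],-1],[[0,0,0],[0,0,0],-1]]'
python3 -m creep '[[[0.0,1.5,0],[0,0,0],-1],[[-1,3,0],[0,0,0],-1],[[0,0,-2.5],[0,0,0],-1],[[0,0,-2],[0,0,0],-1],[[0,0,0],[0,0,0],-1]]'
python3 - <<'E'
from h import *
print(tosq(observe()["ee_pos"]),observe()["contact_force"])
im=grab("scene","s6"); cv2.imwrite("pics/s6c.png",cv2.resize(im[120:320,230:470],None,fx=3,fy=3))
for o in amber("scene",im): print(o,tosq(np.array(o[1][0])/1000))
# where foot must be: sq (-180,-35)
t=C+R2@[-.18,-.035]; print(t,shift(*t))
E
```

```text
t: 6.7
ee_pos: [0.628, 0.0791, 0.0921]
orientation: [179.9, -0.1, 22.4]
contact_force: [3.2, -3.6, -2.3]
finger_gap: 0.019
t: 7.2
ee_pos: [0.6364, 0.0347, 0.1393]
orientation: [180.0, -0.2, 22.4]
contact_force: [0.4, -0.7, -2.2]
finger_gap: 0.0189
[ -96.95416762 -134.30886895] [ 0.35215712 -0.73421757 -2.17459227]
(array([388., 240.]), ((610.4362182617188, 125.56598663330078), (90.45072937011719, 60.511966705322266), 14.914657592773438)) [-92.89144651 -39.85021992]
(array([279., 238.]), ((576.3441772460938, -78.32975006103516), (120.76887512207031, 79.0893783569336), 9.481673240661621)) [-189.60005934 -222.56087343]
(array([ 18., 234.]), ((472.6466064453125, -589.85107421875), (324.2962341308594, 80.3117904663086), 11.27959156036377)) [-449.45741009 -675.19914901]
(array([318., 189.]), ((426.99560546875, 30.134796142578125), (70.90650177001953, 47.04495620727539), 26.95780372619629)) [-297.07660692  -72.49973457]
[0.52625003 0.10267251] [ -7.49 -10.44   0.  ]
```

View pics/s6c.png

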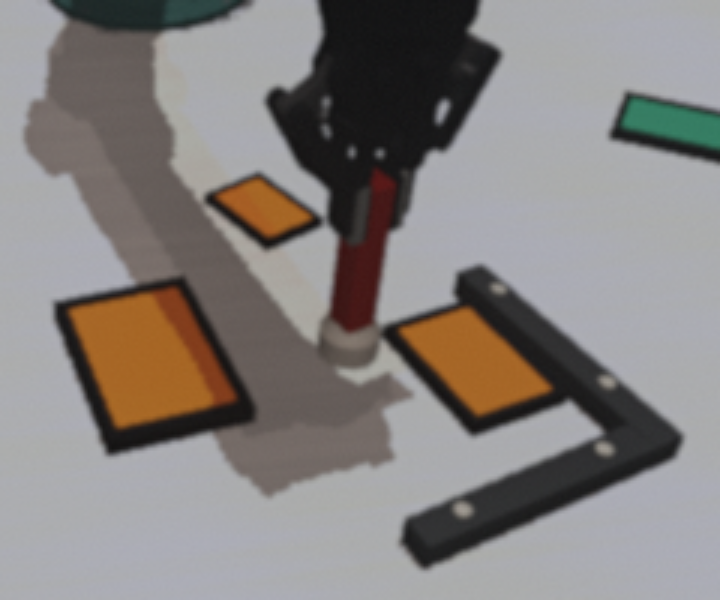

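```bash
python3 -m creep '[[[-2.5,0,0],[0,0,0],-1],[[-2.5,-2.5,0],[0,0,0],-1],[[-2.5,-2.5,0],[0,0,0],-1],[[0,-2.5,0],[0,0,0],-1],[[0,-2.5,0],[0,0,0],-1],[[0,0,2.5],[0,0,0],-1],[[0,0,2.2],[0,0,0],-1],[[0,0,0],[0,0,0],-1]]'
python3 -m creep '[[[0,0,0],[0,0,0],-1]]'
python3 - <<'E'
from h import *
print(tosq(observe()["ee_pos"]),observe()["contact_force"])
im=grab("scene","s7"); cv2.imwrite("pics/s7c.png",cv2.resize(im[120:320,230:470],None,fx=3,fy=3))
E
```

```text
t: 8.05
ee_pos: [0.5256, 0.0983, 0.0871]
orientation: [-179.9, 0.3, 22.5]
contact_force: [-0.7, 0.4, -1.4]
finger_gap: 0.0189
t: 8.15
ee_pos: [0.5261, 0.0984, 0.0883]
orientation: [-179.9, 0.2, 22.5]
contact_force: [0.1, -0.1, -1.5]
finger_gap: 0.0191
[-181.53081619  -39.02423683] [ 0.05507061 -0.05592328 -1.46472453]
```

View pics/s7c.png

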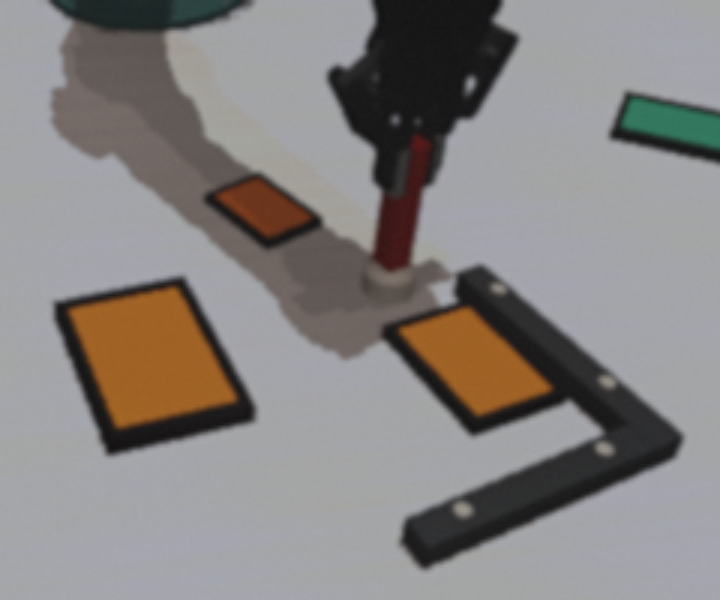

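```bash
python3 -m creep '[[[0,0,-0.25],[0,0,0],-1],[[0.8,0.05,0],[0,0,0],-1],[[0.8,0.05,0],[0,0,0],-1],[[0.8,0.06,0],[0,0,0],-1],[[0.8,0.06,0],[0,0,0],-1],[[0.8,0.06,0],[0,0,0],-1],[[0.8,0.06,0],[0,0,0],-1],[[0.6,0.04,0],[0,0,0],-1]]'
python3 -m creep '[[[0.2,0,0],[0,0,0],-1],[[0,0,0],[0,0,0],-1]]'
python3 - <<'E'
from h import *
print(tosq(observe()["ee_pos"]),observe()["contact_force"])
im=grab("scene","s8"); cv2.imwrite("pics/s8c.png",cv2.resize(im[120:320,230:470],None,fx=3,fy=3))
for o in amber("scene",im)[:2]: print(o,tosq(np.array(o[1][0])/1000))
E
```

```text
t: 9.0
ee_pos: [0.5796, 0.1157, 0.0921]
orientation: [-180.0, -0.0, 22.4]
contact_force: [-0.8, -0.1, -2.2]
finger_gap: 0.0188
t: 9.2
ee_pos: [0.581, 0.1163, 0.0922]
orientation: [180.0, -0.0, 22.4]
contact_force: [-0.7, -0.1, -1.4]
finger_gap: 0.0188
[-123.70287365  -39.35771155] [-0.66013054 -0.07526163 -1.44413726]
(array([398., 250.]), ((644.3076782226562, 137.86090087890625), (90.07041931152344, 60.21689987182617), 16.597450256347656)) [-56.87075283 -38.87536444]
(array([280., 239.]), ((576.0687866210938, -77.3095474243164), (120.80647277832031, 80.79647827148438), 9.712090492248535)) [-189.53934492 -221.50590083]
```

View pics/s8c.png

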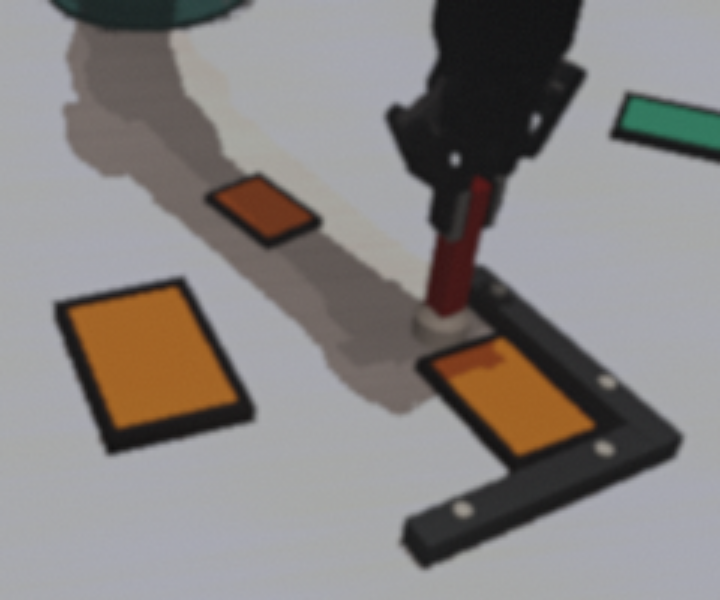

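The plate is nearly against the second bar, with about 5 mm left. Continuing until the force rises.

```bash
python3 -m creep '[[[0.3,0.02,0],[0,0,0],-1],[[0.1,0,0],[0,0,0],-1],[[0,0,0],[0,0,0],-1]]'
python3 -m creep '[[[0.15,0,0],[0,0,0],-1],[[0,0,0],[0,0,0],-1],[[0,0,0],[0,0,0],-1]]'
python3 - <<'E'
from h import *
print(tosq(observe()["ee_pos"]),observe()["contact_force"])
E
```

```text
t: 9.55
ee_pos: [0.5844, 0.1175, 0.0922]
orientation: [180.0, 0.0, 22.4]
contact_force: [-1.1, -0.5, -1.1]
finger_gap: 0.019
t: 9.85
ee_pos: [0.5858, 0.118, 0.0922]
orientation: [180.0, 0.0, 22.4]
contact_force: [-1.2, -1.2, -1.5]
finger_gap: 0.0189
[-118.67210179  -39.25615429] [-1.22498671 -1.15545887 -1.45123123]
```

```bash
python3 -m creep '[[[0.2,0,0],[0,0,0],-1],[[0,0,0],[0,0,0],-1],[[0,0,0],[0,0,0],-1]]'
python3 - <<'E'
from h import *
print(tosq(observe()["ee_pos"]),observe()["contact_force"])
im=grab("scene","s9"); cv2.imwrite("pics/s9c.png",cv2.resize(im[170:320,330:470],None,fx=4,fy=4))
for o in amber("scene",im)[:1]: print(o,tosq(np.array(o[1][0])/1000))
E
```

```text
t: 10.15
ee_pos: [0.5878, 0.1188, 0.0922]
orientation: [180.0, -0.0, 22.4]
contact_force: [-0.8, -0.7, -1.9]
finger_gap: 0.0184
[-116.48359107  -39.13144732] [-0.80142943 -0.67824643 -1.91533569]
(array([402., 253.]), ((650.572998046875, 140.5085906982422), (89.66761016845703, 60.45735168457031), 17.944774627685547)) [-50.0900004  -38.34067725]
```

View pics/s9c.png

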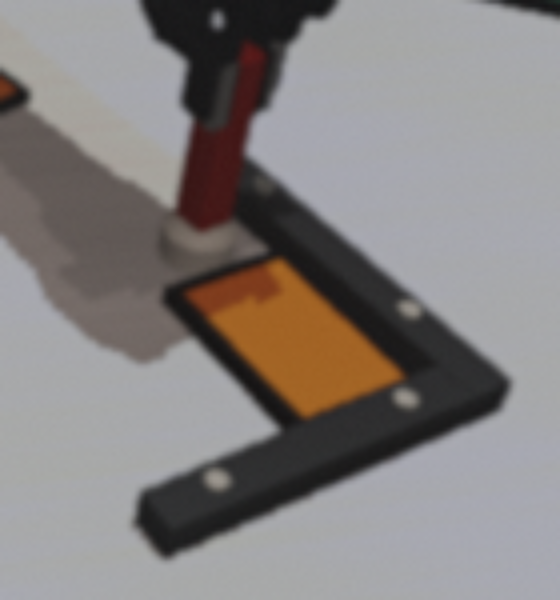

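```bash
python3 -m creep '[[[0.2,0,0],[0,0,0],-1],[[0,0,0],[0,0,0],-1],[[0,0,0],[0,0,0],-1]]'
python3 -m creep '[[[0.15,0,0],[0,0,0],-1],[[0,0,0],[0,0,0],-1],[[0,0,0],[0,0,0],-1]]'
python3 - <<'E'
from h import *
print(tosq(observe()["ee_pos"]),observe()["contact_force"])
E
```

```text
t: 10.5
ee_pos: [0.5886, 0.1192, 0.092]
orientation: [180.0, 0.1, 22.4]
contact_force: [-4.9, -3.2, 0.9]
finger_gap: 0.0189
t: 10.8
ee_pos: [0.5891, 0.1194, 0.0918]
orientation: [-180.0, 0.2, 22.4]
contact_force: [-6.1, -3.3, 2.5]
finger_gap: 0.0192
[-115.06805192  -38.94803692] [-6.10639573 -3.34297037  2.51568061]
```

Force jumped to 7 N, so the plate is seated on the second bar. Backing off, lifting, and going round for a final +y nudge.

```bash
python3 -m creep '[[[-1.5,0,0],[0,0,0],-1],[[-1,0,0],[0,0,0],-1],[[0,0,-2.5],[0,0,0],-1],[[0,0,-2.5],[0,0,0],-1],[[0,4,0],[0,0,0],-1],[[0,4,0],[0,0,0],-1],[[0,1,0],[0,0,0],-1],[[0,0,0],[0,0,0],-1]]'
python3 - <<'E'
from h import *
print(tosq(observe()["ee_pos"]),observe()["contact_force"])
im=grab("scene","s10"); cv2.imwrite("pics/s10c.png",cv2.resize(im[170:320,330:470],None,fx=4,fy=4))
for o in amber("scene",im)[:2]: print(o,tosq(np.array(o[1][0])/1000))
print(shift(*(C+R2@[-.055,-.115])))
E
```

```text
t: 11.6
ee_pos: [0.6033, 0.025, 0.1424]
orientation: [179.9, -0.1, 22.2]
contact_force: [0.9, 0.8, -1.9]
finger_gap: 0.019
[-131.37149386 -132.98232295] [ 0.93323303  0.83943205 -1.88052674]
(array([403., 254.]), ((650.1767578125, 140.2144012451172), (90.1169662475586, 60.33903503417969), 16.877456665039062)) [-50.55884387 -38.49475372]
(array([281., 239.]), ((576.1883544921875, -78.00833892822266), (120.80651092529297, 79.37200164794922), 9.712226867675781)) [-189.6464627  -222.20670881]
[ 7.73 -1.01  0.  ]
```

View pics/s10c.png

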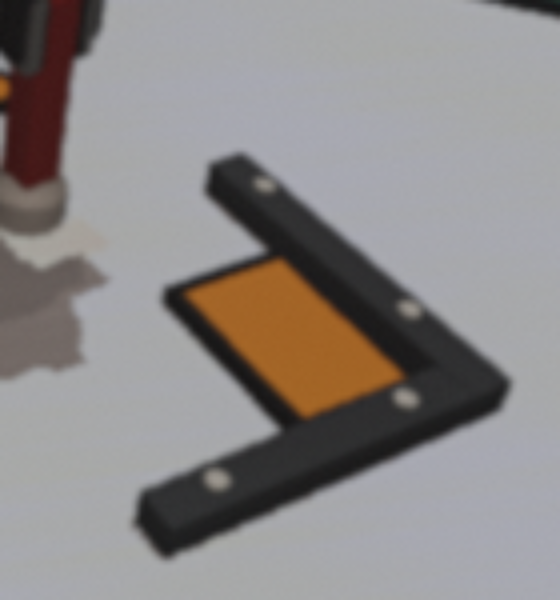

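Plate is at about (-50.5,-38.5) and turned about 1.5°. A final nudge along +y will bring it snug.

```bash
python3 -m creep '[[[3.9,0,0],[0,0,0],-1],[[3.8,0,0],[0,0,0],-1],[[0,0,0],[0,0,0],-1],[[0,0,2.5],[0,0,0],-1],[[0,0,2.5],[0,0,0],-1],[[0,0,0],[0,0,0],-1],[[0,0,0],[0,0,0],-1]]'
python3 - <<'E'
from h import *
print(tosq(observe()["ee_pos"]),observe()["ee_pos"],observe()["contact_force"])
E
```

```text
t: 12.35
ee_pos: [0.6727, 0.0585, 0.0922]
orientation: [-179.9, 0.0, 22.6]
contact_force: [-0.6, -0.1, -2.0]
finger_gap: 0.0191
[ -55.02313092 -123.11203241] [0.67265007 0.05851395 0.09224908] [-0.64971295 -0.06982154 -1.97057442]
```

```bash
python3 -m creep '[[[0.05,-0.8,0],[0,0,0],-1],[[0.05,-0.8,0],[0,0,0],-1],[[0.05,-0.8,0],[0,0,0],-1],[[0.05,-0.6,0],[0,0,0],-1],[[0,-0.2,0],[0,0,0],-1],[[0,0,0],[0,0,0],-1],[[0,0,0],[0,0,0],-1]]'
python3 -m creep '[[[0,-0.2,0],[0,0,0],-1],[[0,0,0],[0,0,0],-1],[[0,0,0],[0,0,0],-1]]'
python3 - <<'E'
from h import *
print(tosq(observe()["ee_pos"]),observe()["ee_pos"],observe()["contact_force"])
E
```

```text
t: 13.05
ee_pos: [0.663, 0.0868, 0.0922]
orientation: [180.0, 0.0, 22.4]
contact_force: [-0.2, -0.6, -1.9]
finger_gap: 0.0187
t: 13.35
ee_pos: [0.6622, 0.0889, 0.0922]
orientation: [180.0, 0.0, 22.4]
contact_force: [0.6, 0.3, -1.8]
finger_gap: 0.019
[-55.37131678 -90.97763254] [0.66217649 0.0888956  0.09222235] [ 0.5754081   0.34482441 -1.82573066]
```

```bash
python3 -m creep '[[[0,-0.2,0],[0,0,0],-1],[[0,0,0],[0,0,0],-1],[[0,0,0],[0,0,0],-1]]'
python3 -m creep '[[[0,-0.2,0],[0,0,0],-1],[[0,0,0],[0,0,0],-1],[[0,0,0],[0,0,0],-1]]'
python3 - <<'E'
from h import *
print(tosq(observe()["ee_pos"]),observe()["ee_pos"],observe()["contact_force"])
E
```

```text
t: 13.65
ee_pos: [0.6617, 0.0903, 0.0923]
orientation: [180.0, -0.0, 22.4]
contact_force: [1.2, -1.7, -2.3]
finger_gap: 0.0188
t: 13.95
ee_pos: [0.6618, 0.0913, 0.0926]
orientation: [179.9, -0.1, 22.4]
contact_force: [3.0, -3.6, -3.2]
finger_gap: 0.0191
[-54.98209585 -88.55251817] [0.66178033 0.09131959 0.09259731] [ 2.99539795 -3.64536498 -3.19473558]
```

Contact force is 4.7 N and the foot is at y≈-88.5, so the plate is seated on both bars. Backing off, lifting, and heading for a clear spot.

```bash
python3 -m creep '[[[0,1.5,0],[0,0,0],-1],[[0,2.5,0],[0,0,0],-1],[[0,0,-2],[0,0,0],-1],[[0,4,0],[0,0,0],-1],[[0,4,0],[0,0,0],-1],[[0,4,0],[0,0,0],-1],[[0,4,0],[0,0,0],-1],[[0,0,0],[0,0,0],-1]]'
python3 -m creep '[[[0,0,0],[0,0,0],-1],[[0,0,0],[0,0,0],-1]]'
python3 - <<'E'
from h import *
print(observe()["ee_pos"],observe()["contact_force"])
im=grab("scene","s11"); cv2.imwrite("pics/s11c.png",cv2.resize(im[130:330,160:470],None,fx=2.5,fy=2.5))
for n,i in(("scene",im),("top",grab("top","t11"))):
    for o in amber(n,i): print(n,o,tosq(np.array(o[1][0])/1000))
E
```

```text
t: 14.75
ee_pos: [0.7375, -0.1019, 0.1117]
orientation: [179.8, 0.1, 21.9]
contact_force: [-0.9, -0.7, -3.0]
finger_gap: 0.0187
t: 14.95
ee_pos: [0.7364, -0.0902, 0.1118]
orientation: [-179.9, 0.0, 22.5]
contact_force: [0.1, 0.7, -1.5]
finger_gap: 0.0194
[ 0.73644454 -0.09021332  0.11184119] [ 0.09795669  0.71196946 -1.47987375]
scene (array([404., 254.]), ((650.185546875, 141.7705078125), (90.04917907714844, 59.80683898925781), 18.13390350341797)) [-50.0593206  -37.02097578]
scene (array([ 18., 232.]), ((472.7456359863281, -589.4993896484375), (324.62799072265625, 80.96273803710938), 11.27959156036377)) [-449.25243443 -674.89670253]
top (array([228., 281.]), ((421.619140625, 33.1597900390625), (68.71905517578125, 45.52543640136719), 26.859987258911133)) [-301.22336903  -67.93231448]
top (array([502., 227.]), ((520.0267944335938, -613.5621948242188), (232.83560180664062, 130.72557067871094), 5.472032070159912)) [-411.98387866 -712.65357327]
top (array([179., 184.]), ((649.145751953125, 144.009033203125), (88.27735137939453, 58.20882797241211), 17.564943313598633)) [-50.33936868 -34.56868247]
```

View pics/s11c.png

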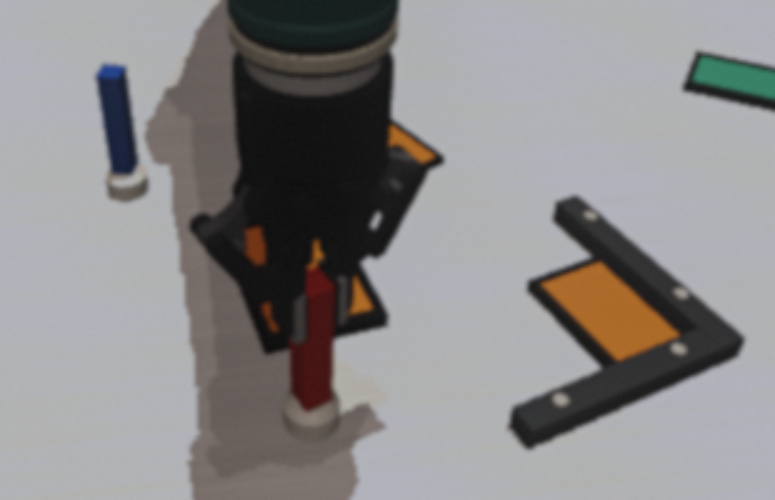

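View pics/t11.png

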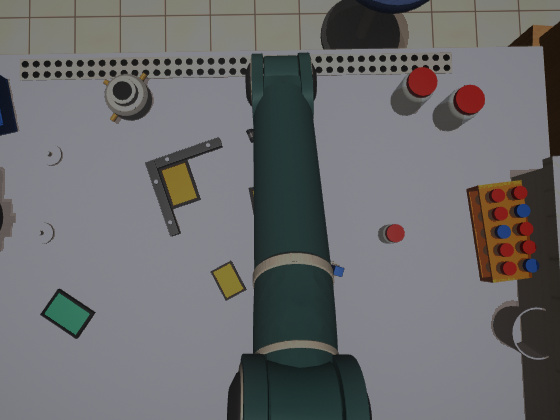

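The plate measures (-50,-35 to -37) at yaw about 18° in both views, so it is home. The pusher, at (313,350) in the crop, hangs over clear bench and looks upright. Setting it down.

```bash
python3 -m creep '[[[0,0,1],[0,0,0],-1],[[0,0,0.8],[0,0,0],-1],[[0,0,0.3],[0,0,0],-1],[[0,0,0],[0,0,0],-1],[[0,0,0],[0,0,0],-1]]'
python3 -m creep '[[[0,0,0.2],[0,0,0],-1],[[0,0,0],[0,0,0],-1],[[0,0,0],[0,0,0],-1]]'
```

```text
t: 15.55
ee_pos: [0.737, -0.0921, 0.0911]
orientation: [-180.0, 0.0, 22.4]
contact_force: [-0.1, -0.6, -2.1]
finger_gap: 0.0191
t: 15.85
ee_pos: [0.737, -0.0922, 0.0894]
orientation: [180.0, -0.0, 22.4]
contact_force: [0.2, -0.9, -2.0]
finger_gap: 0.019
```

```bash
python3 -m creep '[[[0,0,0.15],[0,0,0],-1],[[0,0,0],[0,0,0],-1],[[0,0,0],[0,0,0],-1]]'
python3 -m creep '[[[0,0,0.1],[0,0,0],-1],[[0,0,0],[0,0,0],-1],[[0,0,0],[0,0,0],-1]]'
```

```text
t: 16.15
ee_pos: [0.737, -0.0922, 0.0877]
orientation: [180.0, 0.0, 22.4]
contact_force: [0.1, -0.5, -3.2]
finger_gap: 0.0191
t: 16.45
ee_pos: [0.737, -0.0921, 0.0867]
orientation: [-180.0, 0.0, 22.4]
contact_force: [-0.4, 0.3, -2.9]
finger_gap: 0.0191
```

```bash
python3 -m creep '[[[0,0,0.1],[0,0,0],-1],[[0,0,0],[0,0,0],-1],[[0,0,0],[0,0,0],-1]]'
python3 -m creep '[[[0,0,0.1],[0,0,0],-1],[[0,0,0],[0,0,0],-1],[[0,0,0],[0,0,0],-1]]'
python3 - <<'E'
from h import *
print(observe()["contact_force"])
im=grab("scene","s12"); cv2.imwrite("pics/s12c.png",cv2.resize(im[200:320,240:350],None,fx=5,fy=5))
E
```

```text
t: 16.75
ee_pos: [0.7372, -0.0921, 0.0863]
orientation: [180.0, -0.0, 22.4]
contact_force: [-1.4, -0.7, 0.4]
finger_gap: 0.0187
t: 17.05
ee_pos: [0.7374, -0.092, 0.0863]
orientation: [180.0, -0.0, 22.4]
contact_force: [-3.5, -0.5, 6.4]
finger_gap: 0.0191
[-3.50439655 -0.48934011  6.37439312]
```

View pics/s12c.png

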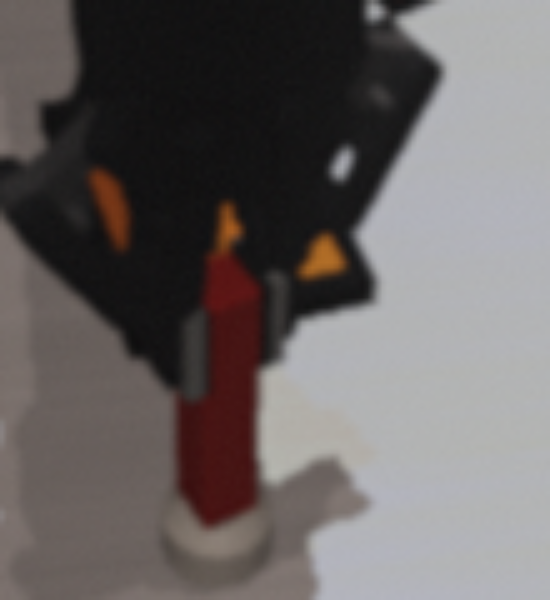

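The foot is on the bench (6 N upward). Easing off 1 mm and opening gradually.

```bash
python3 -m creep '[[[0,0,-0.1],[0,0,0],-1],[[0,0,0],[0,0,0],-1],[[0,0,0],[0,0,0],-0.45],[[0,0,0],[0,0,0],-0.4],[[0,0,0],[0,0,0],-0.3],[[0,0,0],[0,0,0],-0.1],[[0,0,0],[0,0,0],0.2],[[0,0,0],[0,0,0],0.6]]' 20
python3 -m creep '[[[0,0,0],[0,0,0],1],[[0,0,0],[0,0,0],1],[[0,0,0],[0,0,0],1],[[0,0,-2],[0,0,0],1],[[0,0,-3],[0,0,0],1],[[0,0,-4],[0,0,0],1],[[0,0,-4],[0,0,0],1],[[0,0,0],[0,0,0],1]]'
python3 -m creep '[[[0,4,0],[0,0,0],1],[[0,4,0],[0,0,0],1],[[0,4,0],[0,0,0],1],[[0,4,0],[0,0,0],1],[[0,4,0],[0,0,0],1],[[0,0,0],[0,0,0],1],[[0,0,0],[0,0,0],1],[[0,0,0],[0,0,0],1]]'
python3 - <<'E'
from h import *
im=grab("scene","s13"); cv2.imwrite("pics/s13c.png",cv2.resize(im[130:330,160:470],None,fx=2.5,fy=2.5))
i2=grab("top","t13"); cv2.imwrite("pics/t13c.png",cv2.resize(i2[110:300,130:390],None,fx=3,fy=3))
for n,i in(("scene",im),("top",i2)):
    for o in amber(n,i): print(n,o[0],tosq(np.array(o[1][0])/1000),o[1][2])
E
```

```text
t: 17.9
ee_pos: [0.737, -0.0921, 0.0857]
orientation: [180.0, 0.0, 22.4]
contact_force: [-0.4, -0.8, 0.1]
finger_gap: 0.0643
t: 18.7
ee_pos: [0.7407, -0.0923, 0.2238]
orientation: [179.7, -0.6, 22.4]
contact_force: [0.8, -0.0, 0.2]
finger_gap: 0.0857
t: 19.5
ee_pos: [0.8134, -0.2751, 0.2154]
orientation: [-179.9, -0.0, 22.5]
contact_force: [0.2, 1.0, 0.7]
finger_gap: 0.0853
scene [404. 254.] [-50.01649151 -37.02120057] 18.133892059326172
scene [ 10. 257.] [-383.22972567 -683.1046323 ] 22.41826820373535
scene [279. 239.] [-189.77980531 -221.39728629] 9.698639869689941
scene [ 38. 212.] [-493.68115152 -642.22445798] 12.784698486328125
scene [317. 189.] [-297.24869948  -72.52562932] 26.95780372619629
top [228. 280.] [-301.22336903  -67.93231448] 26.859987258911133
top [273. 212.] [-186.56550284 -220.61536441] 10.05197525024414
top [504. 229.] [-411.98387866 -712.65357327] 5.472032070159912
top [179. 184.] [-50.33936868 -34.56868247] 17.564943313598633
```

View pics/s13c.png

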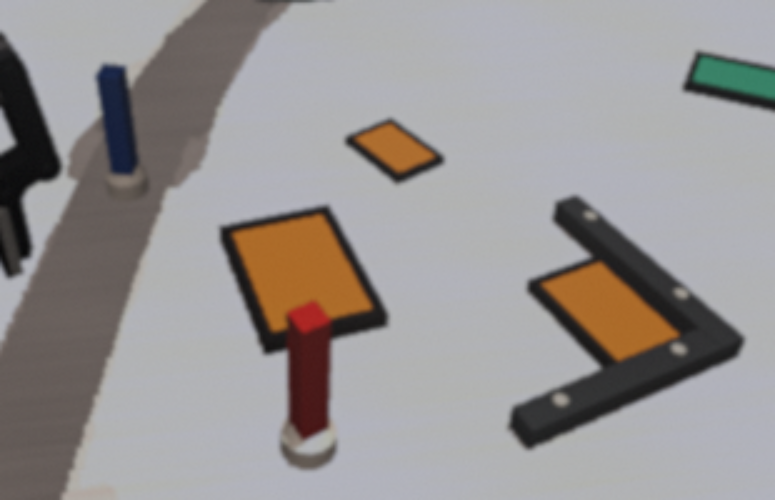

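View pics/t13c.png

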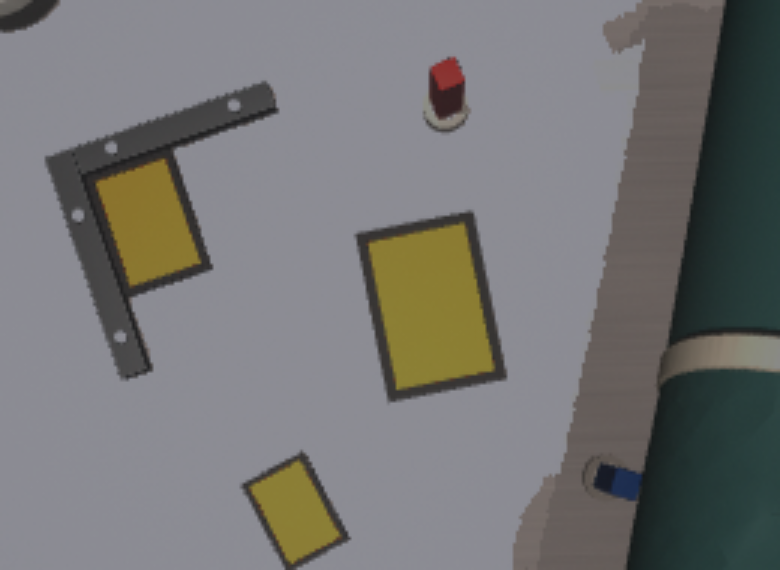

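The plate is snug in the corner at top-crop (150,222). The pusher stands upright and free at (446,90), and the blue tool is unmoved at (612,478). Handing in.

```bash
python3 -c "
from station import *
print(observe()['contact_force'],abs(observe()['dq']).max()); print(job_done())"
```

```text
[ 0.40079229  0.46104667 -0.18741356] 0.33434831089818173
the job is handed in; nothing more can be done
None
```

The amber plate is home in the square, the pusher is standing upright and released, and the job is handed in at about 19.6 s; no verdict was reported.

**What I did:** I gripped the red pusher near the top of its handle. With its foot I nudged the middle-sized amber plate along +y to the first bar, along +x to the second bar, then along +y once more. I stopped each push when the contact force rose to about 5–7 N. I then set the pusher down at about (0.737, -0.092), let go and moved the arm clear.

**Last checks:**
- **Plate:** the top view gives (-50.3, -34.6) mm in the square's frame and the scene view (-50.0, -37.0) mm. The two disagree by about 2.5 mm in y, but both are well inside the 12 mm tolerance. The plate's yaw is 17.6–18.1°, against about 18.4° for the square.
- **Pusher:** it stands upright and free in both pictures.
- **Blue tool:** it still stands where it was by eye in both views; I did not re-measure its position.
- **Robot:** it was touching nothing at hand-in.
- **Set-down:** the pusher met the bench about 1.5 mm lower on the tool than at the grasp, so it had shifted slightly in the grip.

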